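# Open the sliding filter lid of a bench dust extractor

## Robot

A 7-joint arm with a two-finger parallel gripper is mounted at the origin on the work surface. World frame = base frame: x ahead of the robot, y to its left, z up, the work surface at z = 0. Lengths are in mm, angles in rad, forces in N, time in s.
With the tool pointing down it reaches from about 400 to 875 mm from the base axis. Payload 4.4 kg.
Tool frame: the origin (TCP) lies at the very end of the fingers, on their centre line; the grasp point (between the pads) lies 19 mm behind it; z points along the fingers, y is the line along which they close (so a half turn about z gives the same grasp; the last joint's range is limited). The gripper opens to 85 mm and grips with 20 to 120 N. Pads are 22 mm wide; open, the fingers measure 114 mm over their backs; the gripper's body (76 mm by 85 mm) begins 54 mm behind the grasp point. The pads swing forward as they close: fully open they stand 13 mm farther back than shut.
Start: joints at [1.184, 0.628, 0.038, 1.517, -0.027, 0.996, -0.02], TCP at [204.99, -616.844, 231.313] pointing down, gripper open.
Joint ranges: [-3.06, 3.06], [-0.37, 2.12], [-1.25, 1.32], [0.18, 2.47], [-1.1, 4.24], [0.23, 1.98], [-2.94, 2.94]. Speed limits (rad/s): [2.57, 2.57, 3.14, 3.14, 3.14, 3.14, 3.14].

## Interface

Orientations are given as a rotation vector (axis times angle).
In Python, from plant import arm gives the robot as it stands. The module is installed in compiled form; this text tells all that it offers.
- The arm moves only by the shell command python3 -m creep 'ROWS' [OPENING] [FORCE]. ROWS is JSON, a list of rows, each an object of numbers: "dx", "dy", "dz": the shift along the tool's x, y, z in mm; "rx", "ry", "rz": the turn, a rotation vector about the tool's x, y, z in rad. A call has 1 to 8 rows; each row is the pose to reach, as a shift and turn from the pose commanded when the call began, along the tool's axes at that moment; what a row does not reach only later rows make up. A row lasts 1/12 s, in which the tool goes at most 41.7 mm and 7.16 degrees, less where a joint would pass 70% of its speed; a pose out of reach is approached as far as the arm can. A call with a gripper value outside its range is refused whole. OPENING is the finger opening in mm, from 0 to 85.4, set as the call begins (- or left out, the last holds). The fingers move at their own pace and stop on an object; FORCE is the grip in N (left out, the last holds). Time passes only in rows, so rows that repeat a pose let the fingers close. It gives the time, the measured TCP pose, the force, the opening and the grip force at its end, in the units of the state.
- arm.observe(): the state, without advancing time (a new reading comes with each control period).
- arm.capture(name): name is "scene" or "side" or "wrist"; returns the picture (480x640x3 uint8, red, green, blue); there is no depth.
- arm.camera_info(name): a dict with "mtx" (3x3 intrinsics, pixels), "dist_coeffs" ([k1, k2, p1, p2, k3] as OpenCV has them; the pictures are not rectified), "R" (3x3) and "t" (3): a world point X has camera coordinates R X + t. Camera axes: x right, y down, z forward; pixel columns grow to the right and rows downward; lengths in mm; the calibration is good to about 2 mm. A picture is of the moment at which its call begins: read the wrist's pose just before it. camera_info takes no time and is no camera call; for the wrist camera it gives the pose at the moment of the call.
- arm.finish_job(): hands the job in; it is judged then, once.
The state is a dict: "t": time; "joint_pos": joint angles; "joint_vel": joint speeds; "effort": joint torques, N m; "eef_pos": TCP position; "orientation": TCP orientation; "force": force on the tool from outside, world axes, zero at the start; "moment": the same for the moment, N m; "finger_gap": finger opening in mm; "grasp_force": force on a finger pad.
Only numpy, scipy, OpenCV 4.12 (cv2) and the standard library are available. Lean on these libraries where they do the work, as an engineer would, in place of code of your own. Each camera call takes 0.05 s, during which the arm holds its last target. There are 200 camera calls.

## Task

Open the bench dust extractor for a filter change: press the lid's snap tab down with the fingertips to free its catch, then push the lid along its guides, off its seat and onto the flat deck beyond, until no part of it is left over the filter opening. Only press and push: the lid stays flat on the machine and is never lifted or tipped, it is left lying free with the tab sprung back, and the other things on the bench are not disturbed.

Things in the scene. Friction and masses are not known exactly. Their poses are not given: they have to be found in the camera images.
- extractor: Grey-green steel dust extractor fixed on the bench. Origin: on the bench under the centre of the filter seat; z up, x the way the lid slides off (from the seat along the deck to the motor hood). It spans x -100 to 330, y -110 to 110 mm; flat deck 130 mm above the bench. Filter opening: x -42 to 42, y -48 to 48 mm. The hood, 48 mm above the deck, begins at x 235 mm and stops a lid pushed too far.
- guides (a point): Centre of the filter seat at deck height (extractor axes). Low steel guide rails, x -45 to 45, y 61 to 71 mm either side, 9 mm high, lap 2 mm over the lid's 4 mm thick side flanges: on the seat the lid can only slide in +x, and after 98 mm of travel it is out of the rails and rests loose on the deck.
- keepers (a point): On the deck midway between the two steel keepers behind the lid, 59 mm behind (-x) the seat's centre. Keepers: x -62.5 to -55.5 mm from the seat's centre, y 21 to 40 mm either side, with arms 8.5 to 16 mm above the deck. The tab's ears catch behind these arms; a fingertip fits between them.
- filter_lid: Dark grey plastic sliding lid, 106 (x) x 132 (y) x 16 mm high, 0.25 kg, lying on the deck. Origin: centre of its underside; axes as the extractor's while seated (then it is 130 mm above the extractor's origin). The snap tab lies in a slot in the middle of its rear (-x) edge. With the tab it spans x -71 to 53 mm, so it must travel 113 mm in +x to uncover the opening fully.
- snap_tab (a joint): Bend of the lid's springy snap tab about a line across the lid at its x = -8 mm: 0 = up (latched), 0.15 rad = down on its stop. Two ears at its rear end (lid x -71 to -64 mm) sit behind the keepers. Past 0.12 rad they drop below the keepers' arms and the lid can be pushed in +x; after 16 mm of travel they are through and the tab may come up. Let go, it springs back up.
- tab_pad (a point): Middle of the top of the tab's ribbed thumb pad, where to press: 30 (x) x 34 (y) mm, 22 mm above the lid's underside, 51 mm behind (-x) the lid's origin. It yields from 2 N and is fully down, 6.5 mm lower, at 9 N. A thumb ledge (34 mm wide, 7 mm thick, 11 mm above the pad) stands with its face 15 mm ahead (+x) of this point: push the lid with the fingertips against it.
- spare_filter: New pleated filter cartridge, cardboard frame 82 x 96 x 42 mm, lying on the bench. Origin: centre of its underside. Not to be disturbed.
- tube_offcut: Offcut of square steel tube, 40 x 40 x 160 mm (long way along its x), lying on the bench behind the tab end of the machine. Origin: centre of its underside. Not to be disturbed.
- grinder: Angle grinder lying on the bench with its 125 mm disc facing up, about 270 mm long (its x) and 86 mm high, side handle to its -y. Origin: on the bench under its body, 50 mm behind the disc's centre. Not to be disturbed.
- spanner: Open-ended steel spanner, about 165 mm long, lying flat on the bench along its x, handle to -x. Origin: on its underside, near its middle. Not to be disturbed.
There are look-alikes about, which are no part of the job. There is more than one size of the filter_lid; the job needs the middle-sized.

How it is judged:
By the outcome, as a careful person would: the job done as asked, in the order asked, and still so for the second after the job is handed in, with the robot touching nothing.
It also fails if it takes over 35 s, if anything falls off the work surface, if the arm or the gripper's body presses on something with over 40 N, if the wrist force passes 120 N, or if a joint passes its speed limit or range.

## Working session

There is one attempt and no reset: what is moved stays moved. The work goes in short steps, Python scripts to look and compute and a shell command to move; the robot and the scene stay as the last step left them, time stands still between calls to the robot, and variables do not carry over. Pictures are saved under pics/ and viewed, at most 10 in all, crops included, and the job is handed in when it is done.

```bash
mkdir -p pics; python3 - <<'E'
from plant import arm
import cv2,numpy as np
s=arm.observe();print(s['t'],s['eef_pos'],s['orientation'],s['force'],s['finger_gap'])
for n in("scene","side"):
    im=arm.capture(n);cv2.imwrite(f"pics/{n}0.png",im[:,:,::-1])
    c=arm.camera_info(n);print(n,np.round(c['mtx'],1).tolist(),np.round(c['dist_coeffs'],3),np.round(c['R'],3).tolist(),np.round(c['t'],0))
E
```

```text
0.0 [ 204.77567767 -616.21764653  230.36470967] [-3.09936953e+00 -5.01413858e-01  5.08892332e-04] [ 0.04604727  0.4047342  -0.60212382] 84.98272162496747
scene [[524.7, 0.0, 321.4], [0.0, 524.7, 235.8], [0.0, 0.0, 1.0]] [0.004 0.    0.    0.    0.   ] [[-0.471, 0.882, 0.014], [0.451, 0.254, -0.856], [-0.758, -0.397, -0.517]] [ 377.  -72. 1264.]
side [[551.8, 0.0, 314.8], [0.0, 551.8, 242.7], [0.0, 0.0, 1.0]] [-0.034  0.     0.     0.     0.   ] [[-0.985, -0.171, -0.013], [-0.105, 0.66, -0.744], [0.136, -0.732, -0.668]] [485. 241. 945.]
```

View pics/scene0.png

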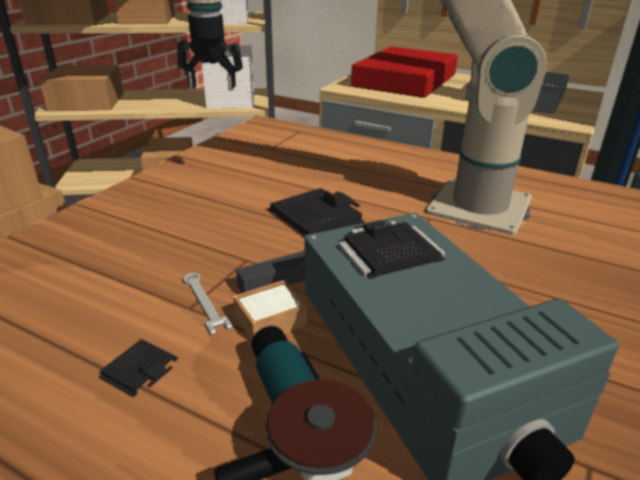

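View pics/side0.png

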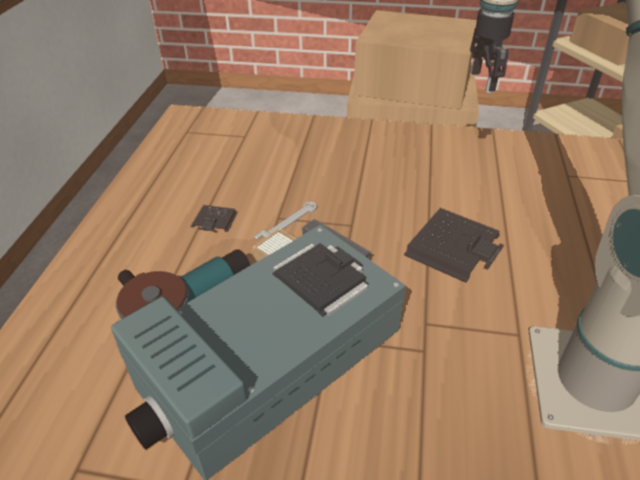

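Lid look-alikes: the one seated in the machine's rails (scene 390,248 / side 322,275), a larger one on the bench (scene 316,210 / side 452,243), and a smaller one on the bench (scene 140,365 / side 214,217). The seated one is mid-sized and held in the guides, so I'll check it in a close crop of both views.

```bash
python3 - <<'E'
import cv2,numpy as np
a=cv2.imread("pics/scene0.png")[205:285,300:450];b=cv2.imread("pics/side0.png")[220:320,260:410]
a=cv2.resize(a,None,fx=5,fy=5,interpolation=cv2.INTER_CUBIC)[:280+20]
b=cv2.resize(b,None,fx=5,fy=5,interpolation=cv2.INTER_CUBIC)
cv2.imwrite("pics/c1.png",cv2.resize(cv2.imread("pics/scene0.png")[205:285,300:450],None,fx=5,fy=5,interpolation=3));cv2.imwrite("pics/c2.png",b)
E
```

```text
(no output)
```

View pics/c1.png

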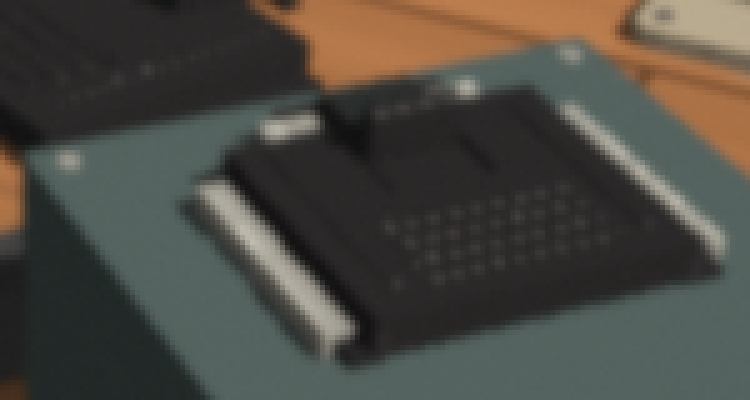

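View pics/c2.png

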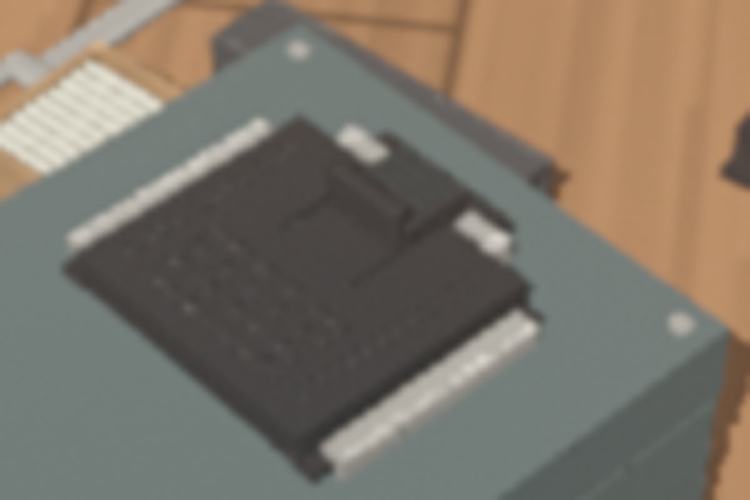

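The crops show the seated lid between two light rails, with both keepers at the tab ears and the thumb ledge ahead of the pad. Rail ends in the side crop are at (518,313), (322,447), (262,118) and (67,240). In the scene crop they are at (197,190) and (725,240), and the deck corners are at (28,150) and (590,40). I'll fit the extractor pose to these points.

```bash
cat >h.py <<'E'
import cv2,numpy as np
from plant import arm
def proj(c,X):
    return cv2.projectPoints(np.asarray(X,float).reshape(-1,1,3),cv2.Rodrigues(c['R'])[0],np.asarray(c['t'],float),c['mtx'],np.asarray(c['dist_coeffs'],float))[0].reshape(-1,2)
def W(p,X):
    X=np.atleast_2d(X).astype(float);c,s=np.cos(p[2]),np.sin(p[2])
    return np.c_[p[0]+c*X[:,0]-s*X[:,1],p[1]+s*X[:,0]+c*X[:,1],X[:,2]]
E
python3 - <<'E'
from h import *
from scipy.optimize import least_squares
S=[((518,313),(-45,61,139)),((540,325),(-45,71,139)),((322,447),(45,61,139)),((262,118),(-45,-71,139)),((67,240),(45,-71,139)),((730,330),(-100,110,130)),((510,235),(-62.5,40,146))]
C=[((197,190),(-45,-71,139)),((355,325),(45,-61,139)),((725,240),(45,71,139)),((28,150),(-100,-110,130)),((590,40),(-100,110,130)),((575,103),(-45,71,139))]
ci=[arm.camera_info("side"),arm.camera_info("scene")]
o=[np.array([[260,220]])+np.array([a for a,_ in S])/5-.4, np.array([[300,205]])+np.array([a for a,_ in C])/5-.4]
X=[[b for _,b in S],[b for _,b in C]]
for use in([0],[1],[0,1]):
    f=lambda p:np.concatenate([(proj(ci[i],W(p,X[i]))-o[i]).ravel() for i in use])
    r=min((least_squares(f,[500,-250,a],loss='soft_l1') for a in np.arange(-3,3,1)),key=lambda r:r.cost)
    print(use,r.x,r.cost);
for i in(0,1):print(np.round(proj(ci[i],W(r.x,X[i]))-o[i],1).tolist())
p=r.x
for n,q in dict(pad=(-51,0,152),padend=(62,0,152),ledge=(-36,0,163),hood=(235,0,178)).items():print(n,W(p,q),np.hypot(*W(p,q)[0,:2]))
s=arm.observe();R=cv2.Rodrigues(np.array(s['orientation']))[0];print(R.round(3),s['t'])
E
```

```text
[0] [490.2707289  -44.52520504   0.90165709] 1.2954507411512795
[1] [487.42641937 -42.22804497   0.88460388] 1.1921831473527078
[0, 1] [489.47107756 -42.61169365 -30.52077596] 7.86251958733117
[[0.2, 0.7], [-0.0, 1.5], [0.1, 0.8], [0.2, 1.2], [0.7, -0.1], [0.6, 0.7], [0.5, 2.1]]
[[-0.5, -0.1], [-0.7, 1.2], [-0.3, 0.1], [-1.6, 1.0], [-1.8, -0.2], [-0.6, 0.9]]
pad [[457.57560987 -82.40715998 152.        ]] 464.93696213907236
padend [[528.24595985   5.76710857 152.        ]] 528.277440021263
ledge [[466.95662978 -70.70261106 163.        ]] 472.278893561507
hood [[636.44038946 140.7595728  178.        ]] 651.8202410711234
[[ 0.949  0.315 -0.001]
 [ 0.315 -0.949  0.002]
 [ 0.    -0.002 -1.   ]] 0.1
```

```bash
python3 -m creep '[{"dx":25,"dy":-27},{"dx":51,"dy":-53},{"dx":76,"dy":-80},{"dx":102,"dy":-107,"rz":-0.1},{"dx":127,"dy":-134,"rz":-0.2},{"dx":153,"dy":-160,"rz":-0.3},{"dx":178,"dy":-187,"rz":-0.4},{"dx":204,"dy":-214,"rz":-0.5}]' 0 60
python3 - <<'E'
from h import *
s=arm.observe();R=cv2.Rodrigues(np.array(s['orientation']))[0]
print(R.T@(np.array([457.6,-82.4,190])-s['eef_pos']),np.arctan2(R[1,0],R[0,0]),s['joint_pos'])
E
```

```text
[ 408.22545882 -426.88611052   41.21674433] 0.3207825616411411 [ 1.18420308  0.62927727  0.03844174  1.51825432 -0.02703578  0.99631487
 -0.01999396]schema error: expected keys dx, dy, dz, rx, ry, rz
```

```bash
python3 -m creep '[{"dx":25,"dy":-27,"dz":0,"rx":0,"ry":0,"rz":0},{"dx":51,"dy":-53,"dz":0,"rx":0,"ry":0,"rz":0},{"dx":76,"dy":-80,"dz":0,"rx":0,"ry":0,"rz":0},{"dx":102,"dy":-107,"dz":0,"rx":0,"ry":0,"rz":-0.1},{"dx":127,"dy":-134,"dz":0,"rx":0,"ry":0,"rz":-0.2},{"dx":153,"dy":-160,"dz":0,"rx":0,"ry":0,"rz":-0.3},{"dx":178,"dy":-187,"dz":0,"rx":0,"ry":0,"rz":-0.4},{"dx":204,"dy":-214,"dz":0,"rx":0,"ry":0,"rz":-0.5}]' 0 60
python3 - <<'E'
from h import *
s=arm.observe();R=cv2.Rodrigues(np.array(s['orientation']))[0]
print(R.T@(np.array([457.6,-82.4,190])-s['eef_pos']),np.arctan2(R[1,0],R[0,0]),s['joint_pos'])
E
```

```text
t: 0.77
eef_pos: [331.2, -347.7, 231.2]
orientation: [-2.878, -1.26, 0.0]
force: [0.4, -0.9, 0.4]
finger_gap: 0.3
grasp_force: 0.0
[280.65247448 -87.06722947  41.18613968] 0.8254129328385584 [ 0.83847745  0.39007857 -0.11936251  1.97432087  0.06457729  0.78104714
 -0.06328432]
```

```bash
python3 -m creep '[{"dx":35,"dy":-11,"dz":0,"rx":0,"ry":0,"rz":-0.07},{"dx":70,"dy":-22,"dz":0,"rx":0,"ry":0,"rz":-0.07},{"dx":105,"dy":-33,"dz":0,"rx":0,"ry":0,"rz":-0.07},{"dx":140,"dy":-44,"dz":0,"rx":0,"ry":0,"rz":-0.07},{"dx":175,"dy":-55,"dz":0,"rx":0,"ry":0,"rz":-0.07},{"dx":210,"dy":-66,"dz":0,"rx":0,"ry":0,"rz":-0.07},{"dx":245,"dy":-77,"dz":10,"rx":0,"ry":0,"rz":-0.07},{"dx":275,"dy":-87,"dz":25,"rx":0,"ry":0,"rz":-0.07}]'
python3 -m creep '[{"dx":0,"dy":0,"dz":0,"rx":0,"ry":0,"rz":0},{"dx":0,"dy":0,"dz":0,"rx":0,"ry":0,"rz":0},{"dx":0,"dy":0,"dz":0,"rx":0,"ry":0,"rz":0}]'
python3 - <<'E'
from h import *
s=arm.observe();R=cv2.Rodrigues(np.array(s['orientation']))[0]
print(R.T@(np.array([457.6,-82.4,190])-s['eef_pos']),np.arctan2(R[1,0],R[0,0]),s['joint_pos'])
c=arm.camera_info("wrist");im=arm.capture("wrist")
cv2.imwrite("pics/w1.png",im[:,:,::-1])
b=arm.capture("side")[150:310,260:460,::-1];cv2.imwrite("pics/s1.png",cv2.resize(b,None,fx=3.75,fy=3.75,interpolation=3))
p=[489.5,-42.6,.893]
for q in [(-45,61,139),(-45,71,139),(45,61,139),(-45,-71,139),(45,-71,139),(-55.5,21,146),(-55.5,-21,146),(-55.5,40,146),(-36,17,163),(-36,-17,163),(-100,110,130),(-100,-110,130)]:print(q,proj(c,W(p,q)).round(0))
E
```

```text
t: 1.43
eef_pos: [456.8, -86.6, 207.1]
orientation: [2.833, 1.354, 0.005]
force: [0.1, 0.4, 0.2]
finger_gap: -0.1
grasp_force: 0.0
t: 1.68
eef_pos: [454.4, -89.4, 206.1]
orientation: [-2.835, -1.353, 0.002]
force: [-0.6, -0.3, 0.3]
finger_gap: -0.1
grasp_force: 0.0
[ 7.46360639 -1.90083986 16.07192614] 0.8907857948575584 [ 0.26805237  0.40716579 -0.18383942  2.04440411  0.11338604  0.7004597
 -0.66799033]
(-45, 61, 139) [[204. 234.]]
(-45, 71, 139) [[187. 234.]]
(45, 61, 139) [[188.  65.]]
(-45, -71, 139) [[431. 233.]]
(45, -71, 139) [[446.  65.]]
(-55.5, 21, 146) [[272. 255.]]
(-55.5, -21, 146) [[345. 255.]]
(-55.5, 40, 146) [[239. 255.]]
(-36, 17, 163) [[275. 230.]]
(-36, -17, 163) [[341. 230.]]
(-100, 110, 130) [[140. 311.]]
(-100, -110, 130) [[479. 310.]]
```

View pics/w1.png

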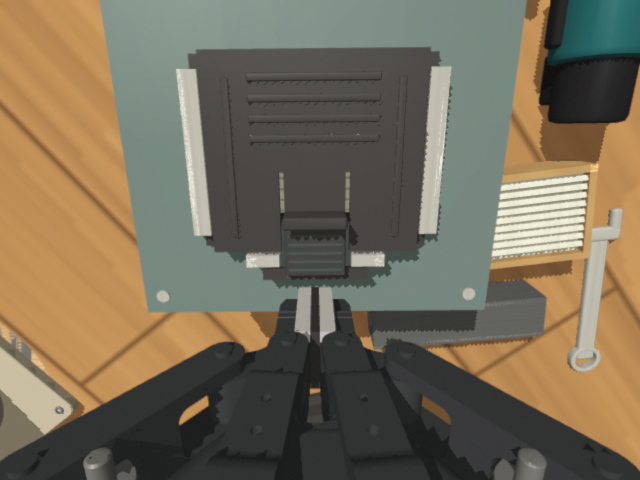

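View pics/s1.png

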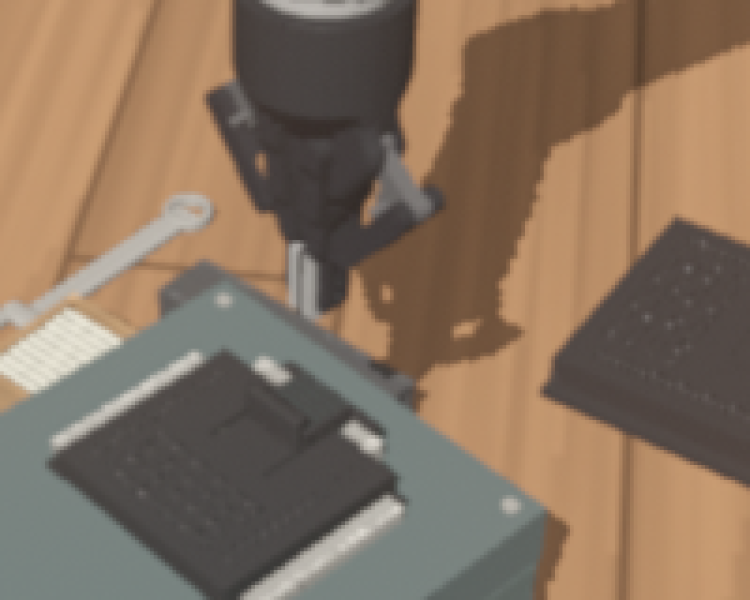

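The wrist view shows the ledge at columns 283–348 on row 215 and the keepers at (247–282, 260) and (350–385, 260). The rails end near row 235 and the closed fingertips are around (316,290). The features sit about 6 px right of prediction, so I'll check the TCP projection.

```bash
python3 - <<'E'
from h import *
from scipy.optimize import least_squares
c=arm.camera_info("wrist");s=arm.observe()
R=cv2.Rodrigues(np.array(s['orientation']))[0];e=s['eef_pos']
for q in [(0,0,0),(11,0,0),(11,14.5,0),(11,-14.5,0),(11,0,-19)]: print(q,proj(c,e+R@np.array(q,float)).round(1))
X=[(-45,71,139),(45,71,139),(45,61,139),(-45,-71,139),(45,-71,139),(-62.5,40,146),(-62.5,-40,146),(-36,17,163),(-36,-17,163),(-100,110,130),(-100,-110,130)]
o=np.array([(193,236),(177,70),(196,70),(437,234),(451,67),(247,267),(385,266),(283,231),(348,231),(148,312),(486,311)])
f=lambda p:(proj(c,W(p,X))-o).ravel()
r=least_squares(f,[489,-42,.89],loss='soft_l1');print(r.x,f(r.x).reshape(-1,2).round(1).tolist())
p=r.x;d=W(p,(-51,0,152))[0]-e;print(d,R.T@d)
E
```

```text
(0, 0, 0) [[311.4 310.1]]
(11, 0, 0) [[311.4 286.2]]
(11, 14.5, 0) [[346.6 286.1]]
(11, -14.5, 0) [[276.2 286.2]]
(11, 0, -19) [[311.  308.2]]
[492.02009639 -46.8045737    0.89685523] [[1.1, 0.1], [-0.9, -1.3], [-0.4, -1.5], [0.3, 0.0], [1.5, -0.9], [-0.1, 1.0], [-0.0, 0.9], [-0.3, 1.1], [0.7, 0.6], [-0.7, 1.3], [-0.6, -0.5]]
[  5.72772587   3.75426944 -54.47607378] [ 6.56226164  2.0567963  54.47247294]
```

```bash
python3 -m creep '[{"dx":4,"dy":0,"dz":15,"rx":0,"ry":0,"rz":0},{"dx":7,"dy":0,"dz":30,"rx":0,"ry":0,"rz":0},{"dx":7,"dy":0,"dz":42,"rx":0,"ry":0,"rz":0},{"dx":7,"dy":0,"dz":49,"rx":0,"ry":0,"rz":0},{"dx":7,"dy":0,"dz":51,"rx":0,"ry":0,"rz":0},{"dx":7,"dy":0,"dz":51,"rx":0,"ry":0,"rz":0}]'
python3 -m creep '[{"dx":0,"dy":0,"dz":1,"rx":0,"ry":0,"rz":0},{"dx":0,"dy":0,"dz":2,"rx":0,"ry":0,"rz":0},{"dx":0,"dy":0,"dz":3,"rx":0,"ry":0,"rz":0},{"dx":0,"dy":0,"dz":4,"rx":0,"ry":0,"rz":0},{"dx":0,"dy":0,"dz":5,"rx":0,"ry":0,"rz":0},{"dx":0,"dy":0,"dz":5,"rx":0,"ry":0,"rz":0}]'
```

```text
t: 2.28
eef_pos: [458.9, -84.3, 155.2]
orientation: [-2.836, -1.351, 0.001]
force: [0.4, 0.5, -0.5]
finger_gap: -0.1
grasp_force: 0.0
t: 2.78
eef_pos: [459.5, -83.8, 150.6]
orientation: [2.835, 1.353, 0.0]
force: [-1.0, -1.5, 5.4]
finger_gap: 0.0
grasp_force: 2.4
```

```bash
python3 -m creep '[{"dx":0,"dy":0,"dz":1,"rx":0,"ry":0,"rz":0},{"dx":0,"dy":0,"dz":2,"rx":0,"ry":0,"rz":0},{"dx":0,"dy":0,"dz":3,"rx":0,"ry":0,"rz":0},{"dx":0,"dy":0,"dz":4,"rx":0,"ry":0,"rz":0},{"dx":0,"dy":0,"dz":5,"rx":0,"ry":0,"rz":0},{"dx":0,"dy":0,"dz":5,"rx":0,"ry":0,"rz":0}]'
```

```text
t: 3.28
eef_pos: [459.2, -84.2, 146.5]
orientation: [2.834, 1.352, -0.0]
force: [-4.2, -2.0, 15.1]
finger_gap: 0.1
grasp_force: 7.8
```

```bash
python3 -m creep '[{"dx":2,"dy":0,"dz":0.5,"rx":0,"ry":0,"rz":0},{"dx":4,"dy":0,"dz":0.5,"rx":0,"ry":0,"rz":0},{"dx":6,"dy":0,"dz":0.5,"rx":0,"ry":0,"rz":0},{"dx":8,"dy":0,"dz":0.5,"rx":0,"ry":0,"rz":0},{"dx":10,"dy":0,"dz":0.5,"rx":0,"ry":0,"rz":0},{"dx":12,"dy":0,"dz":0.5,"rx":0,"ry":0,"rz":0}]'
```

```text
t: 3.78
eef_pos: [461.4, -81.4, 146.2]
orientation: [2.836, 1.343, -0.019]
force: [-14.5, -16.4, 27.6]
finger_gap: -0.1
grasp_force: 15.6
```

```bash
python3 -m creep '[{"dx":0,"dy":0,"dz":-0.5,"rx":0,"ry":0,"rz":0},{"dx":0,"dy":0,"dz":-1,"rx":0,"ry":0,"rz":0},{"dx":0,"dy":0,"dz":-1.5,"rx":0,"ry":0,"rz":0},{"dx":0,"dy":0,"dz":-1.5,"rx":0,"ry":0,"rz":0}]'
python3 - <<'E'
from h import *
cv2.imwrite("pics/w2.png",cv2.resize(arm.capture("wrist")[180:330,220:420,::-1],None,fx=4,fy=4,interpolation=3))
E
```

```text
t: 4.12
eef_pos: [464.4, -77.6, 147.0]
orientation: [2.835, 1.348, -0.008]
force: [-5.4, -8.1, 12.0]
finger_gap: -0.2
grasp_force: 6.4
```

View pics/w2.png

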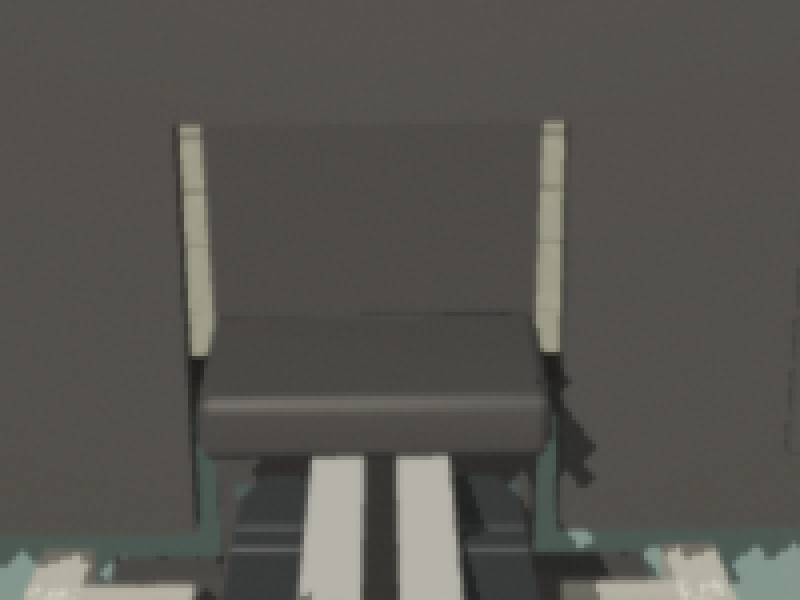

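The crop shows the fingers centred on the pad (355–460, 460–600) against the ledge, with the tab down. The lid began to slide once the press eased, so the earlier hold was friction. I'll continue.

```bash
python3 -m creep '[{"dx":3,"dy":0,"dz":0,"rx":0,"ry":0,"rz":0},{"dx":6,"dy":0,"dz":0,"rx":0,"ry":0,"rz":0},{"dx":9,"dy":0,"dz":0,"rx":0,"ry":0,"rz":0},{"dx":12,"dy":0,"dz":0,"rx":0,"ry":0,"rz":0},{"dx":15,"dy":0,"dz":0,"rx":0,"ry":0,"rz":0},{"dx":18,"dy":0,"dz":0,"rx":0,"ry":0,"rz":0},{"dx":20,"dy":0,"dz":0,"rx":0,"ry":0,"rz":0},{"dx":20,"dy":0,"dz":0,"rx":0,"ry":0,"rz":0}]'
```

```text
t: 4.83
eef_pos: [477.2, -61.5, 146.8]
orientation: [2.835, 1.35, -0.009]
force: [-6.1, -7.5, 10.4]
finger_gap: 0.1
grasp_force: 6.4
```

```bash
python3 -m creep '[{"dx":-2,"dy":0,"dz":-2,"rx":0,"ry":0,"rz":0},{"dx":-4,"dy":0,"dz":-4,"rx":0,"ry":0,"rz":0},{"dx":-6,"dy":0,"dz":-7,"rx":0,"ry":0,"rz":0},{"dx":-7,"dy":0,"dz":-9,"rx":0,"ry":0,"rz":0},{"dx":-7,"dy":0,"dz":-11,"rx":0,"ry":0,"rz":0},{"dx":-7,"dy":0,"dz":-11,"rx":0,"ry":0,"rz":0}]'
python3 -m creep '[{"dx":3,"dy":0,"dz":0,"rx":0,"ry":0,"rz":0},{"dx":7,"dy":0,"dz":0,"rx":0,"ry":0,"rz":0},{"dx":11,"dy":0,"dz":0,"rx":0,"ry":0,"rz":0},{"dx":15,"dy":0,"dz":0,"rx":0,"ry":0,"rz":0},{"dx":19,"dy":0,"dz":0,"rx":0,"ry":0,"rz":0},{"dx":23,"dy":0,"dz":0,"rx":0,"ry":0,"rz":0}]'
```

```text
t: 5.33
eef_pos: [475.0, -64.1, 157.5]
orientation: [2.835, 1.353, 0.0]
force: [0.1, -0.5, 0.5]
finger_gap: 0.1
grasp_force: 0.0
t: 5.83
eef_pos: [489.5, -45.9, 157.2]
orientation: [-2.835, -1.353, 0.001]
force: [-1.5, -1.8, -0.1]
finger_gap: 0.2
grasp_force: 1.0
```

```bash
python3 -m creep '[{"dx":5,"dy":0,"dz":0,"rx":0,"ry":0,"rz":0},{"dx":10,"dy":0,"dz":0,"rx":0,"ry":0,"rz":0},{"dx":15,"dy":0,"dz":0,"rx":0,"ry":0,"rz":0},{"dx":20,"dy":0,"dz":0,"rx":0,"ry":0,"rz":0},{"dx":25,"dy":0,"dz":0,"rx":0,"ry":0,"rz":0},{"dx":30,"dy":0,"dz":0,"rx":0,"ry":0,"rz":0},{"dx":35,"dy":0,"dz":0,"rx":0,"ry":0,"rz":0},{"dx":40,"dy":0,"dz":0,"rx":0,"ry":0,"rz":0}]'
python3 -m creep '[{"dx":5,"dy":0,"dz":0,"rx":0,"ry":0,"rz":0},{"dx":10,"dy":0,"dz":0,"rx":0,"ry":0,"rz":0},{"dx":15,"dy":0,"dz":0,"rx":0,"ry":0,"rz":0},{"dx":20,"dy":0,"dz":0,"rx":0,"ry":0,"rz":0},{"dx":25,"dy":0,"dz":0,"rx":0,"ry":0,"rz":0},{"dx":30,"dy":0,"dz":0,"rx":0,"ry":0,"rz":0},{"dx":34,"dy":0,"dz":0,"rx":0,"ry":0,"rz":0},{"dx":37,"dy":0,"dz":0,"rx":0,"ry":0,"rz":0}]'
python3 -m creep '[{"dx":1,"dy":0,"dz":0,"rx":0,"ry":0,"rz":0},{"dx":1,"dy":0,"dz":0,"rx":0,"ry":0,"rz":0}]'
```

```text
t: 6.5
eef_pos: [514.9, -14.6, 157.3]
orientation: [-2.835, -1.354, 0.0]
force: [-0.8, -1.7, -1.4]
finger_gap: 0.2
grasp_force: 0.6
t: 7.17
eef_pos: [538.3, 14.2, 157.3]
orientation: [-2.835, -1.354, -0.0]
force: [-1.2, -0.7, -0.6]
finger_gap: -0.1
grasp_force: 0.8
t: 7.33
eef_pos: [539.0, 15.0, 157.4]
orientation: [-2.835, -1.354, -0.001]
force: [-0.2, 0.2, 0.1]
finger_gap: 0.1
grasp_force: 0.0
```

```bash
python3 -m creep '[{"dx":-3,"dy":0,"dz":0,"rx":0,"ry":0,"rz":0},{"dx":-5,"dy":0,"dz":0,"rx":0,"ry":0,"rz":0},{"dx":-5,"dy":0,"dz":-8,"rx":0,"ry":0,"rz":0},{"dx":-15,"dy":0,"dz":-25,"rx":0,"ry":0,"rz":0},{"dx":-40,"dy":0,"dz":-50,"rx":0,"ry":0,"rz":0},{"dx":-70,"dy":0,"dz":-70,"rx":0,"ry":0,"rz":0},{"dx":-100,"dy":0,"dz":-80,"rx":0,"ry":0,"rz":0},{"dx":-100,"dy":0,"dz":-80,"rx":0,"ry":0,"rz":0}]'
python3 - <<'E'
from h import *
c=arm.camera_info("wrist");cv2.imwrite("pics/w3.png",arm.capture("wrist")[:,:,::-1])
p=[490.5,-44.5,.893]
for q in [(-42,48,130),(-42,-48,130),(42,48,130),(42,-48,130),(45,61,139),(45,-71,139)]:print(q,proj(c,W(p,q)).round())
E
```

```text
t: 8.0
eef_pos: [473.1, -68.8, 240.0]
orientation: [2.836, 1.341, -0.001]
force: [0.1, 0.2, -0.7]
finger_gap: -0.1
grasp_force: 0.0
(-42, 48, 130) [[242. 251.]]
(-42, -48, 130) [[377. 250.]]
(42, 48, 130) [[234. 129.]]
(42, -48, 130) [[382. 127.]]
(45, 61, 139) [[210. 124.]]
(45, -71, 139) [[422. 122.]]
```

View pics/w3.png

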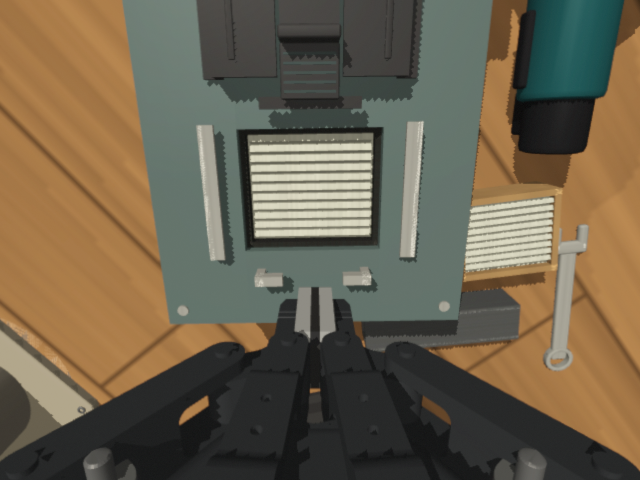

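The opening (rows 128–248) is fully uncovered. The lid's ears end near row 108, clear of the rails, with the tab up and the lid square. The spare filter, tube offcut, spanner and the visible part of the grinder look undisturbed. I'm handing it in.

```bash
python3 -c "
from plant import arm
print(arm.finish_job())"
```

```text
the job is handed in; nothing more can be done
None
```

I freed the snap tab, slid the lid about 123 mm onto the deck with the filter opening fully uncovered, and handed the job in at about 8 s; no verdict was returned.

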